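# Field check of sprung tweezer electrodes in the pulse guard

## Robot

A 6-joint arm with a two-finger parallel gripper is mounted at the origin on a cart in front of the work surface, level with it; the furniture and walls round the work are solid. World frame = base frame: x ahead of the robot, y to its left, z up, the work surface at z = 0. Lengths are in mm, angles in rad, forces in N, time in s.
With the tool pointing down it reaches from about 400 to 925 mm from the base axis. Payload 12.5 kg.
Tool frame: the origin (TCP) lies midway between the tips of the shut fingers; the grasp point (between the pads) lies 19 mm behind it (env.pinch_z is the z of the grasp point in the tool frame, in mm); z points along the fingers, y is the line along which they close (so a half turn about z gives the same grasp; the last joint's range is limited). The gripper opens to 95 mm and grips with 3 to 60 N. Pads are 20 mm wide; open, the fingers measure 119 mm over their backs; the gripper's body (75 mm by 180 mm) begins 59 mm behind the grasp point.
Start: joints at [1.194, 0.491, 1.559, -0, 1.092, -0.106], TCP at [167.171, 602.246, 214.661] pointing down, gripper open.
Joint ranges: [-3.1, 3.1], [-0.84, 2.19], [0.05, 2.79], [-1.13, 4.28], [0.06, 2.93], [-2.69, 2.69]. Speed limits (rad/s): [2.22, 2.22, 2.79, 3.14, 3.14, 3.14].

## Interface

Orientations are given as [roll, pitch, yaw] about the fixed x, y, z axes, in that order (R = Rz(yaw) Ry(pitch) Rx(roll)).
In Python, from cell import env, eyes gives the robot as it stands.
- The arm moves only by the shell command python3 -m inch 'ROWS'. ROWS is JSON, a list of rows, each a list of 3 entries, a list of its own where there are three numbers: the shift along the tool's x, y, z in units of 60 mm (1.0 is 60 mm), then the turn about the tool's z in units of 5 degrees (1.0 is 5 degrees), then the closure, from -1 (fully open) to 1 (shut). In form: [[[tx, ty, tz], turn, claw], ...]. A call has exactly 10 rows; each row shifts and turns the commanded pose from where the row before left it, along the tool's axes as they then stand; what a row does not reach is not made up. A row lasts 1/8 s, in which the tool goes at most 62.5 mm and 10.7 degrees, less where a joint would pass 70% of its speed; a pose out of reach is approached as far as the arm can. A call is refused whole if a number of a shift passes 1 or a number of a turn 1, either way. A call with a gripper value outside its range is refused whole. The fingers move at their own pace and stop on an object; the grip force is fixed at half the most. Time passes only in rows, so rows that do not move let the fingers close, or fill a call up. It gives the time, the measured TCP pose, the force, the opening and the grip force at its end, in the units of the state.
- env.state(): the state, without advancing time (a new reading comes with each control period).
- eyes.read_camera(name): name is "scene" or "top" or "wrist"; returns a dict with "pixels" (420x560x3 uint8, red, green, blue), "fx", "fy", "cx", "cy" (pixels), "extrinsics" (4x4, takes a point from world to camera coordinates). Camera axes: x right, y down, z forward; pixel columns grow to the right and rows downward; lengths in mm; the calibration is good to about 2 mm. A picture is of the moment at which its call begins. There is no depth.
- env.job_done(): hands the job in; it is judged then, once.
Trained networks look in a picture, given as the dict that the camera call returned (one of the last four; its "shot" number tells which), for a name from the list of things; names that differ only in an ending like _2 or _b are one class to them, and where a whole thing is asked for, a point or a joint stands for the part that bears it (a point fixed in the world has none). Each returns a list of dicts, best first, with "score" (0 to 1); they miss things now and then, are a little off and sometimes report something else, mostly with a low value. They report only what shows in the picture. A call takes as long as a camera call.
- eyes.boxes_of(name, picture): "centre" ([row, column] in pixels, amid what is visible of it).
- eyes.cut_out(name, picture): "mask" (420x560 bool, what is visible of it) and "centre" ([row, column] in pixels, amid what is visible of it).
- eyes.spot_point(name, picture): "centre" ([row, column] in pixels: a listed point, or the origin of a listed thing).
The state is a dict: "t": time; "joints": joint angles; "qvel": joint speeds; "tau": joint torques, N m; "eef_pos": TCP position; "tcp_rot": TCP orientation; "ft_force": force on the tool from outside, world axes, zero at the start; "moment": the same for the moment, N m; "opening": opening from 0.0 (shut) to 1.0 (fully open); "grip_force": force on a finger pad.
Only numpy, scipy, OpenCV 4.12 (cv2) and the standard library are available. Lean on these libraries where they do the work, as an engineer would, in place of code of your own. Each camera call takes 0.05 s, during which the arm holds its last target. There are 200 camera calls.

## Task

Slide the sash of the clear pulse guard all the way up, then lift the yellow-handled tweezer electrodes off their cradle and reach in under the sash so that the small white head of the field probe stands midway between the two brass discs, touching nothing. There, squeeze the tweezers until the discs are 20 mm apart (red pointer on the green mark) and hold that gap steady for three seconds for the test pulse. Finish still holding them there, do not strike the probe, never pinch the discs together, and leave the timer, the marker and the microtube rack where they are.

Things in the scene. Friction and masses are not known exactly. Their poses are not given: they have to be found in the camera images.
- guard: pulse guard: clear enclosure fixed on the table, 134 deep (x) x 204 wide (y), roof top at 104 mm, white base plate 10 mm thick. Origin: centre of the underside; x points into it, its front with the sash faces -x. The sash runs in two aluminium channels 165 mm tall at x = -66, y = +-92 mm; the doorway between is 172 mm wide, up to 93 mm high
- sash (a joint): height of the sliding sash above closed, m: 0 shut, 0.070 at its upper stop; starts 0 to 0.015. The sash weighs 150 g, drags with about 4 N and stays where it is left. Its lower edge is 12 mm above the table when shut, 82 mm when fully up
- sash_grip (a point): on the sash's blue handle, an upright grip 16 x 16 mm in plan in the middle of the sash's top edge, in its plane; it reaches from 20 mm below to 16 mm above this point, on a foot 34 mm wide (top 19 mm below the point), and can be pinched from above across the guard's y. Sash top rail 24 mm below the point. Axes as the guard's
- probe: field probe fixed on the guard's floor: black and red foot 26 mm across, above it (from 28 mm over the table) a 4 mm rod with a white 6 mm ball as its head. Origin: centre of its foot on the guard's floor, 30 mm in front of the guard's centre
- probe_head (a point): centre of the probe's white head, 50 mm above the table, 36 mm behind the plane of the sash; axes as the guard's
- cradle: grey cradle fixed to the table, base 215 x 86 x 8 mm. It carries the tweezers, mid-height 42 mm above the table, on a front cross bar (65 mm ahead of the origin) and a saddle under the heel (113 to 143 mm behind it); between these the sides of the tweezers are free down to the base plate. Origin: on the table, about under the yellow grips; x towards the discs
- tweezers: loose sprung tweezer electrodes lying flat, about 50 g, 280 mm long: two steel arms, yellow grips, grey module as heel, a 16 mm brass disc at each tip. Origin: mid-height, midway between the grips at rest; x along the middle line to the tips, y left, z up. The arms spread from a hinge 110 mm behind the origin, 0.054 rad each side at rest. Disc centres 120 mm ahead of the origin
- grips (a point): the tweezers' origin, midway between the ribbed yellow finger grips (56 mm long, 12 mm high). Over both grips 52 mm at rest, 40 mm at the mark, where the arms are parallel. Taken squarely between parallel fingers here, both arms turn inwards alike, so the discs' gap stays centred on the line straight ahead of the fingers' middle
- squeeze (a joint): closing angle between the arms (right arm against the rest), rad: 0 at rest (45 mm between the discs' facing sides), 0.109 at the mark (20 mm), 0.19 nearly shut; gap in mm = 45 - 230 x value, and 1 mm at the grips is 2.1 mm of gap. The spring takes about 4 N at the grips to start, 8 N at the mark. On the white scale a red pointer stands at the green mark when the gap is 20 mm
- disc_fixed (a point): centre of the inner side of the left disc (3 mm thick, facing right), 120 mm ahead of the tweezers' origin, 22 mm left of the middle line at rest, 10 mm at the mark; axes as the tweezers'
- disc_moving (a point): centre of the inner side of the right disc (3 mm thick, facing left); axes those of the tweezers, turned by the closing angle
- timer: white bench timer, 59 x 70 x 29 mm, loose, stays where it is; origin at the centre of its underside
- marker: blue and white marker pen lying on the table, 135 mm long, 12 mm thick, loose, stays where it is; origin at its middle, underside
- red_rack: orange-red microtube rack with white tubes, 62 x 129 x 58 mm, loose, stays where it is; origin at the centre of its underside

How it is judged:
By the outcome, as a careful person would: the job done as asked, in the order asked, and still so for the second after the job is handed in, while the arm keeps its last pose, push and grip.
It also fails if it takes over 58 s, if anything falls off the work surface, if the arm or the gripper's body presses on something with over 40 N, if the wrist force passes 120 N, or if a joint passes its speed limit or range.

## Working session

There is one attempt and no reset: what is moved stays moved. The work goes in short steps, Python scripts to look and compute and a shell command to move; the robot and the scene stay as the last step left them, time stands still between calls to the robot, and variables do not carry over. Pictures are saved under pics/ and viewed, at most 10 in all, crops included, and the job is handed in when it is done.

```bash
ls; mkdir -p pics; cat > h.py <<'E'
from cell import env, eyes
import numpy as np, cv2
from scipy.optimize import least_squares
def cam(n): return eyes.read_camera(n)
def save(p,n): cv2.imwrite('pics/'+n+'.png',p['pixels'][:,:,::-1])
def ray(p,rc):
    E=np.array(p['extrinsics']);R=E[:3,:3];t=E[:3,3]
    d=R.T@np.array([(rc[1]-p['cx'])/p['fx'],(rc[0]-p['cy'])/p['fy'],1.]);return -R.T@t,d/np.linalg.norm(d)
def atz(p,rc,z):
    o,d=ray(p,rc);return o+d*(z-o[2])/d[2]
def tri(*prs):
    A=np.zeros((3,3));b=np.zeros(3);L=[]
    for p,rc in prs:
        o,d=ray(p,rc);M=np.eye(3)-np.outer(d,d);A+=M;b+=M@o;L.append((o,M))
    x=np.linalg.solve(A,b);return x,[float(np.linalg.norm(M@(x-o))) for o,M in L]
def proj(p,X):
    E=np.array(p['extrinsics']);c=E[:3,:3]@np.array(X)+E[:3,3];return np.array([p['cy']+p['fy']*c[1]/c[2],p['cx']+p['fx']*c[0]/c[2]])
E
cat > a.py <<'E'
from h import *
np.set_printoptions(precision=1,suppress=True)
s=env.state();print(s['t'],s['eef_pos'],s['tcp_rot'],s['opening'],env.pinch_z)
P={n:cam(n) for n in('scene','top')}
for n,p in P.items(): save(p,n+'0'); print(n,ray(p,(210,280)))
for k in ['guard','sash_grip','probe','probe_head','cradle','tweezers','grips','disc_fixed','disc_moving','timer','marker','red_rack']:
    out=[]
    B=[]
    for n,p in P.items():
        r=eyes.spot_point(k,p)
        if r: out.append((n,np.round(r[0]['centre'],1),round(r[0]['score'],2)));B.append((p,r[0]['centre']))
    print(k,out, tri(*B) if len(B)==2 else '')
E
python3 a.py
```

```text
pics
0.0 [167.1 602.  214.1] [-3.1 -0.   2.9] 0.9988762302017612 -18.8
scene (array([-290.1, -577.4,  542.7]), array([ 0.7,  0.6, -0.4]))
top (array([ 417.3,   12.7, 1444.5]), array([ 0.1,  0. , -1. ]))
guard [('top', array([172.7, 250. ]), 0.87)] 
sash_grip [('scene', array([190.3, 275.6]), 0.76), ('top', array([185.1, 246. ]), 0.6)] (array([608.7, 133.2, 151.9]), [1.7382349237749362, 1.738234923774928])
probe [('scene', array([266.2, 320.4]), 0.24), ('top', array([171.6, 247.9]), 0.65)] (array([ 738.4,  104. , -155.7]), [56.7078994376963, 56.70789943769636])
probe_head [] 
cradle [('scene', array([282.1, 315.5]), 0.71), ('top', array([229. , 322.1]), 0.79)] (array([ 471.5, -114.8,   -8.7]), [4.098150556749485, 4.098150556749552])
tweezers [('scene', array([264.5, 317.4]), 0.56), ('top', array([228.7, 325.6]), 0.73)] (array([ 469.3, -120.4,   46.6]), [5.56843314634446, 5.568433146344507])
grips [('scene', array([264.2, 317.6]), 0.75), ('top', array([226.7, 325. ]), 0.79)] (array([ 475.7, -118.1,   43.9]), [6.455226545666459, 6.455226545666559])
disc_fixed [('scene', array([282.8, 318.7]), 0.32), ('top', array([194. , 314.2]), 0.76)] (array([591.3, -77.6, -81.6]), [25.825377389638682, 25.82537738963866])
disc_moving [('scene', array([219.1, 207.8]), 0.66), ('top', array([196., 327.]), 0.5)] (array([427.9, -11.6, 196.8]), [171.03830050872108, 171.0383005087211])
timer [('scene', array([218.1, 205.6]), 0.56), ('top', array([208.4, 174.2]), 0.91)] (array([553.5, 398. ,   5.5]), [1.1378143370431146, 1.1378143370431215])
marker [('scene', array([265.6, 214.5]), 0.7), ('top', array([261.4, 250.4]), 0.52)] (array([360. , 139.3,  -3.5]), [7.54522698777482, 7.545226987774858])
red_rack [('scene', array([338.3, 414.8]), 0.66), ('top', array([247.4, 407.1]), 0.93)] (array([ 402.6, -403.5,    5.5]), [4.992142878783257, 4.992142878783152])
```

```bash
python3 - <<'E'
import cv2
a=cv2.imread('pics/scene0.png')[130:400,150:480];b=cv2.imread('pics/top0.png')[120:300,140:440]
cv2.imwrite('pics/s1.png',cv2.resize(a,None,fx=2.2,fy=2.2,interpolation=2));cv2.imwrite('pics/t1.png',cv2.resize(b,None,fx=2.66,fy=2.66,interpolation=2))
E
```

```text
(no output)
```

View pics/s1.png

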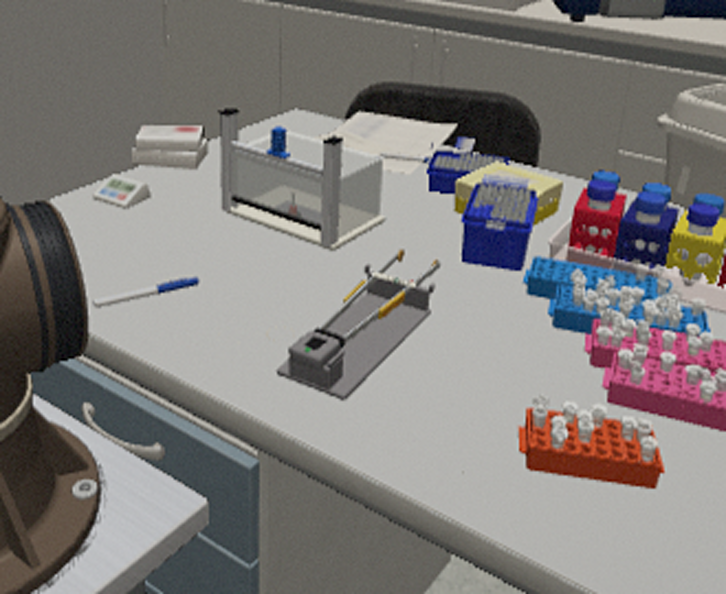

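View pics/t1.png

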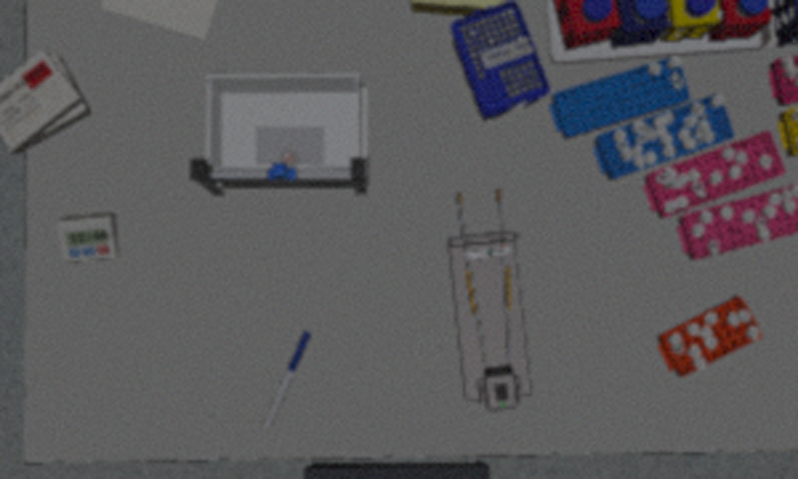

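The scene shows the guard with the blue handle at about (190,275), nearly square to the world axes, and the cradle pointing ahead and slightly left. The top view agrees: handle at (185,246), discs near (194,314) and (192,327).

```bash
cat >> h.py <<'E'
from scipy.spatial.transform import Rotation as Ro
np.set_printoptions(precision=2,suppress=True)
def plan(T,yaw=None):
    "shift in tool units at current attitude; turn in units"
    s=env.state();R=Ro.from_euler('xyz',s['tcp_rot']).as_matrix()
    print('tcp',np.array(s['eef_pos']),'rot',np.array(s['tcp_rot']),'F',np.array(s['ft_force']),'open',s['opening'],'t',s['t'])
    print('shift',R.T@(np.array(T)-s['eef_pos'])/60)
    if yaw is not None:
        d=yaw-s['tcp_rot'][2];d=(d+np.pi/2)%np.pi-np.pi/2;print('turn',-np.degrees(d)/5)
        R2=Ro.from_euler('xyz',[np.pi,0,s['tcp_rot'][2]+d]).as_matrix();print('shift after turn',R2.T@(np.array(T)-s['eef_pos'])/60)
E
python3 - <<'E'
from h import *
p=cam('wrist');o,d=ray(p,(210,280));s=env.state();R=Ro.from_euler('xyz',s['tcp_rot']).as_matrix()
print('cam in tool',R.T@(o-s['eef_pos']),R.T@d,p['fx'],R.T@np.array(p['extrinsics'])[:3,:3].T)
plan([560,133,330],np.pi)
E
```

```text
cam in tool [  67.75    0.47 -169.14] [-0.25  0.02  0.97] 332.2646448877399 [[ 0.   -0.97 -0.25]
 [ 1.    0.    0.  ]
 [-0.   -0.25  0.97]]
tcp [167.16 602.23 214.65] rot [3.14 0.   2.87] F [ 0.14 -0.57  0.21] open 0.9998899015002242 t 1.35
shift [-8.4  -5.78 -1.92]
turn -3.102920293127954
shift after turn [-6.55 -7.82 -1.92]
```

```bash
python3 -m inch '[[[0,0,-0.48],-0.775,-1],[[0,0,-0.48],-0.775,-1],[[0,0,-0.48],-0.775,-1],[[0,0,-0.48],-0.775,-1],[[-0.4,-0.5,0],0,-1],[[-0.5,-0.6,0],0,-1],[[-0.5,-0.6,0],0,-1],[[-0.5,-0.6,0],0,-1],[[-0.5,-0.6,0],0,-1],[[-0.5,-0.6,0],0,-1]]'; python3 -m inch '[[[-0.5,-0.6,0],0,-1],[[-0.5,-0.6,0],0,-1],[[-0.5,-0.6,0],0,-1],[[-0.5,-0.6,0],0,-1],[[-0.5,-0.6,0],0,-1],[[-0.5,-0.6,0],0,-1],[[-0.5,-0.6,0],0,-1],[[0,0,0],0,-1],[[0,0,0],0,-1],[[0,0,0],0,-1]]'
python3 - <<'E'
from h import *
p=cam('wrist');save(p,'w1')
for k in ['sash_grip','probe_head','guard']:
    r=eyes.spot_point(k,p);print(k,r[:2])
    if r and k=='sash_grip':print(atz(p,r[0]['centre'],150))
np.save('w1.npy',np.array(p['extrinsics']))
plan([609,133,160],np.pi)
E
```

```text
t: 2.6
eef_pos: [341.9, 390.9, 330.0]
tcp_rot: [3.141, 0.0, 3.141]
ft_force: [-0.1, 0.9, -0.2]
opening: 1.0
grip_force: 0.0
t: 3.85
eef_pos: [550.4, 141.0, 330.1]
tcp_rot: [3.141, 0.0, -3.141]
ft_force: [0.4, -0.7, -0.4]
opening: 1.001
grip_force: 0.0
sash_grip [{'centre': [248.6, 273.2], 'score': 0.88}]
[617.31 140.43 150.  ]
probe_head []
guard [{'centre': [252.7, 267.6], 'score': 0.89}]
tcp [550.71 140.73 330.04] rot [ 3.14  0.   -3.14] F [-0.45  0.18  0.72] open 0.9962232075590989 t 4.05
shift [-0.97 -0.13  2.83]
turn 0.008396954394567708
shift after turn [-0.97 -0.13  2.83]
```

View pics/w1.png

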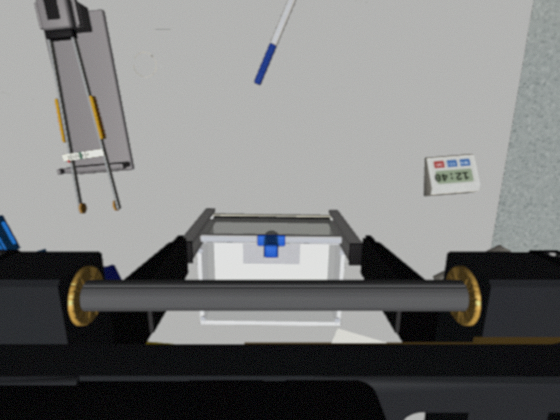

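Wrist view: handle at about (245,271), channel tops at about (212,210) and (212,335), so the guard is nearly square. The tweezers are at upper left, discs at (208,82) and (205,116).

```bash
python3 - <<'E'
from h import *
w=cam('wrist');s=cam('scene');t=cam('top')
W=eyes.spot_point('sash_grip',w)[0]['centre'];S=eyes.spot_point('sash_grip',s)[0]['centre'];T=eyes.spot_point('sash_grip',t)
print(W,S,T, tri((w,W),(s,S)), atz(w,W,150))
if T: print(tri((w,W),(s,S),(t,T[0]['centre'])))
def blue(p,c,r=25):
    im=p['pixels'].astype(int);m=(im[:,:,2]>im[:,:,0]+50)&(im[:,:,2]>im[:,:,1]+25)
    rr,cc=np.nonzero(m);k=(abs(rr-c[0])<r)&(abs(cc-c[1])<r);return rr[k],cc[k]
for p,c in((w,W),(s,S)):
    r,cc=blue(p,c);print(r.min(),r.max(),cc.min(),cc.max(),r.mean(),cc.mean())
    for q in sorted(set(r)): print(q,cc[r==q].min(),cc[r==q].max())
a=w['pixels'][195:265,180:370,::-1];cv2.imwrite('pics/w2.png',cv2.resize(a,None,fx=4,fy=4,interpolation=2))
E
```

```text
[248.8, 271.1] [188.0, 277.3] [] (array([616.57, 136.87, 156.08]), [1.4182200103324265, 1.41822001033235]) [617.84 137.81 150.  ]
235 257 258 285 243.96052631578948 271.02412280701753
235 258 284
236 258 284
237 258 285
238 258 285
239 258 285
240 258 285
241 258 284
242 258 284
243 258 284
244 258 284
245 259 284
246 264 277
247 264 277
248 264 277
249 264 277
250 264 277
251 264 277
252 264 277
253 264 277
254 264 277
255 264 277
256 265 277
257 268 275
188 201 272 281 194.9620253164557 276.2278481012658
188 275 278
189 274 279
190 274 278
191 274 278
192 274 278
193 274 278
194 274 278
195 274 278
196 274 278
197 273 278
198 272 278
199 272 281
200 274 281
201 277 279
```

View pics/w2.png

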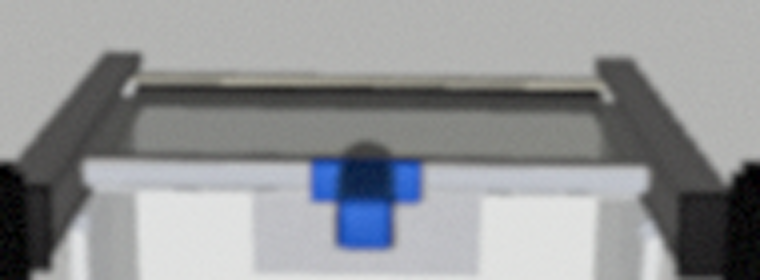

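```bash
python3 - <<'E'
from h import *
w=cam('wrist');s=cam('scene')
print('top of grip',tri((w,(251,270.7)),(s,(188.5,276.5))))
for z in (160,166,172): print(z,atz(w,(251,270.7),z))
print('chan L',atz(w,(241,192.5),165),'R',atz(w,(243,350),165))
print('scene chan tops expected', proj(s,[612,45,165]),proj(s,[612,229,165]))
plan([614,137,210],np.pi)
E
```

```text
top of grip (array([617.8 , 137.67, 154.73]), [1.2472357059441277, 1.2472357059440815])
160 [616.68 136.85 160.  ]
166 [614.32 136.91 166.  ]
172 [611.96 136.97 172.  ]
chan L [603.41  53.78 165.  ] R [605.6  221.37 165.  ]
scene chan tops expected [192.17 300.57] [179.75 253.3 ]
tcp [551.06 140.12 329.83] rot [3.14 0.   3.14] F [-0.4  -0.31  0.01] open 0.9990087557118987 t 4.45
shift [-1.05 -0.05  2.  ]
turn -0.003485978209824359
shift after turn [-1.05 -0.05  2.  ]
```

```bash
python3 -m inch '[[[-0.4,-0.05,0.4],0,-1],[[-0.4,0,0.5],0,-1],[[-0.27,0,0.5],0,-1],[[0,0,0.5],0,-1],[[0,0,0.5],0,-1],[[0,0,0.4],0,-1],[[0,0,0.2],0,-1],[[0,0,0.17],0,-1],[[0,0,0],0,-1],[[0,0,0],0,1]]'; python3 -m inch '[[[0,0,0],0,1],[[0,0,0],0,1],[[0,0,0],0,1],[[0,0,0],0,1],[[0,0,0],0,1],[[0,0,0],0,1],[[0,0,0],0,1],[[0,0,-0.1],0,1],[[0,0,-0.1],0,1],[[0,0,0],0,1]]'
```

```text
t: 5.7
eef_pos: [615.6, 137.2, 140.4]
tcp_rot: [3.141, 0.001, 3.141]
ft_force: [-0.1, 0.0, 0.6]
opening: 0.941
grip_force: 0.0
t: 6.95
eef_pos: [615.0, 137.3, 152.3]
tcp_rot: [3.141, -0.0, 3.141]
ft_force: [-3.2, 1.5, 2.2]
opening: 0.165
grip_force: 30.0
```

```bash
python3 -m inch '[[[0,0,-0.12],0,1],[[0,0,-0.12],0,1],[[0,0,-0.12],0,1],[[0,0,-0.12],0,1],[[0,0,-0.12],0,1],[[0,0,-0.1],0,1],[[0,0,0],0,1],[[0,0,0],0,1],[[0,0,0],0,1],[[0,0,0],0,1]]'
```

```text
t: 8.2
eef_pos: [615.0, 137.3, 194.8]
tcp_rot: [3.141, 0.0, 3.141]
ft_force: [-5.4, 4.4, 1.2]
opening: 0.163
grip_force: 30.0
```

```bash
python3 -m inch '[[[0,0,-0.05],0,1],[[0,0,-0.05],0,1],[[0,0,-0.05],0,1],[[0,0,-0.03],0,1],[[0,0,-0.02],0,1],[[0,0,-0.02],0,1],[[0,0,-0.02],0,1],[[0,0,0],0,1],[[0,0,0],0,1],[[0,0,0],0,1]]'
```

```text
t: 9.45
eef_pos: [613.2, 137.2, 203.5]
tcp_rot: [-3.141, -0.009, 3.141]
ft_force: [0.1, 5.7, -36.4]
opening: 0.166
grip_force: 30.0
```

```bash
python3 -m inch '[[[0,0,0.03],0,-1],[[0,0,0],0,-1],[[0,0,0],0,-1],[[0,0,-0.4],0,-1],[[0,0,-0.5],0,-1],[[0,0,-0.5],0,-1],[[0.1,-0.4,0],0,-1],[[0.2,-0.7,0],0,-1],[[0.2,-0.7,0],0,-1],[[0.2,-0.7,0],0,-1]]';  python3 -m inch '[[[0.2,-0.7,0],0,-1],[[0.2,-0.6,0],0,-1],[[0.1,-0.3,0],0,-1],[[0,0,0],0,-1],[[0,0,0],0,-1],[[0,0,0],0,-1],[[0,0,0],0,-1],[[0,0,0],0,-1],[[0,0,0],0,-1],[[0,0,0],0,-1]]'
python3 - <<'E'
from h import *
w=cam('wrist');save(w,'w3');s=cam('scene');save(s,'s3')
a=s['pixels'][160:270,240:350,::-1];b=w['pixels'][0:280,100:460,::-1]
im=np.zeros((560,780+0,3),np.uint8);im[:420,:540]=cv2.resize(b,(540,420));im[:240,540:780]=cv2.resize(a,(240,240));cv2.imwrite('pics/c3.png',im)
for k,z in(('grips',42),('tweezers',42),('cradle',0),('disc_fixed',42),('disc_moving',42)):
    r=eyes.spot_point(k,w)
    if r:print(k,r[0],atz(w,r[0]['centre'],z))
r=eyes.spot_point('sash_grip',s);print(r, proj(s,[615,137,145]),proj(s,[615,137,215]))
plan([472,-118,42],3.2)
E
```

```text
t: 10.7
eef_pos: [572.9, -14.3, 291.3]
tcp_rot: [-3.141, 0.002, 3.142]
ft_force: [-0.4, -0.3, -0.7]
opening: 0.998
grip_force: 0.0
t: 11.95
eef_pos: [543.2, -108.8, 290.2]
tcp_rot: [3.141, 0.0, 3.141]
ft_force: [-0.1, -0.1, 0.3]
opening: 1.0
grip_force: 0.0
cradle {'centre': [122.8, 265.7], 'score': 0.8} [ 473.33 -119.73    0.  ]
disc_fixed {'centre': [214.7, 289.6], 'score': 0.94} [589.29 -88.28  42.  ]
disc_moving {'centre': [222.2, 257.5], 'score': 0.86} [ 599.48 -130.19   42.  ]
[{'centre': [173.8, 274.8], 'score': 0.72}, {'centre': [248.7, 348.6], 'score': 0.68}, {'centre': [217.2, 204.5], 'score': 0.63}] [191.67 276.45] [169.59 276.75]
tcp [ 543.17 -108.89  290.22] rot [3.14 0.   3.14] F [ 0.33 -0.09  0.64] open 1.0000876143127 t 12.35
shift [ 1.19 -0.15  4.14]
turn -0.6726136780944824
shift after turn [ 1.19 -0.08  4.14]
```

View pics/c3.png

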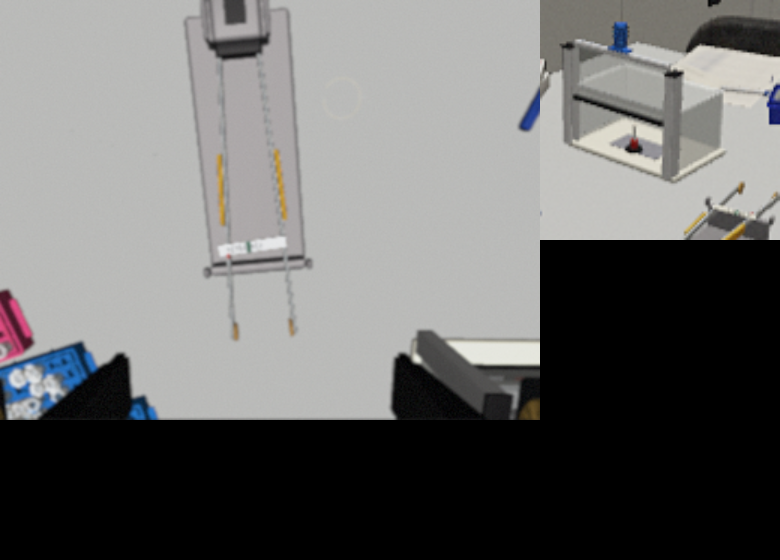

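Sash is up (handle at about (174,275)), and the probe shows under it. Tweezers lie in the cradle, yellow grips near (125,248) and (122,286), discs near (220,257) and (218,294) in the full wrist image.

```bash
python3 - <<'E'
from h import *
w=cam('wrist');im=w['pixels'].astype(int)
m=((im[:,:,0]>im[:,:,2]+60)&(im[:,:,1]>im[:,:,2]+25)).astype(np.uint8);m[260:]=0
n,l,st,c=cv2.connectedComponentsWithStats(m)
G=[];D=[]
for i in range(1,n):
    if st[i,4]>20:
        x,y,ww,hh,a=st[i];z=48 if hh>25 else 42
        pts=atz(w,c[i][::-1],z);print(st[i],c[i],pts,im[l==i].mean(0))
        rr,cc=np.nonzero(l==i)
        if hh>25:
            v=cv2.fitLine(np.stack([cc,rr],1).astype(np.float32),2,0,.01,.01).ravel();P=[atz(w,(v[3]+k*v[1],v[2]+k*v[0]),48) for k in(-20,20)];d=P[1]-P[0];print('yaw',np.arctan2(d[1],d[0]) if d[0]>0 else np.arctan2(-d[1],-d[0]))
            print('ends',atz(w,(rr.min(),0+cc[rr==rr.min()].mean()),48),atz(w,(rr.max(),cc[rr==rr.max()].mean()),48))
E
```

```text
[   0   27   88   87 1720] [38.58 70.42] [ 415.15 -380.43   48.  ] [186.56  63.52  31.76]
yaw -1.0821269141512118
ends [ 369.76 -350.18   48.  ] [ 462.39 -417.92   48.  ]
[ 73  36  19  30 139] [82.43 50.71] [ 394.2  -326.85   48.  ] [197.51  65.77  31.4 ]
yaw 0.43904375404335
ends [ 378.94 -331.93   48.  ] [ 409.31 -320.87   48.  ]
[283 100   8  47 149] [286.57 122.89] [473.64 -93.62  48.  ] [184.33 148.72  74.22]
yaw 0.13959538627301354
ends [447.54 -97.49  48.  ] [500.9  -90.39  48.  ]
[245 103   5  47 154] [246.88 126.29] [ 477.61 -141.25   48.  ] [182.8  148.69  75.34]
yaw 0.031520701830071864
ends [ 450.93 -142.35   48.  ] [ 504.52 -140.41   48.  ]
```

```bash
python3 -m inch '[[[0,0,0.3],-0.45,-1],[[0,0,0.3],-0.45,-1],[[0.3,-0.05,0.5],0,-1],[[0.4,0,0.5],0,-1],[[0.335,0,0.6],0,-1],[[0.1,0,0.6],0,-1],[[0,0,0.6],0,-1],[[0,0,0.5],0,-1],[[0,0,0.4],0,-1],[[0,0,0.15],0,-1]]'; python3 -m inch '[[[0,0,0],0,-1],[[0,0,0],0,-0.6],[[0,0,0],0,-0.4],[[0,0,0],0,-0.3],[[0,0,0],0,-0.2],[[0,0,0],0,-0.1],[[0,0,0],0,-0.06],[[0,0,0],0,-0.06],[[0,0,0],0,-0.06],[[0,0,0],0,-0.06]]'
python3 - <<'E'
from h import *
plan([475.6,-117.4,23],3.22)
E
```

```text
t: 13.65
eef_pos: [475.2, -117.1, 22.2]
tcp_rot: [3.141, -0.001, -3.063]
ft_force: [1.1, 0.2, 0.5]
opening: 1.001
grip_force: 0.0
t: 14.9
eef_pos: [475.6, -117.2, 23.3]
tcp_rot: [-3.142, 0.0, -3.063]
ft_force: [0.5, 0.2, 0.8]
opening: 0.534
grip_force: 4.8
tcp [ 475.62 -117.17   23.25] rot [-3.14  0.   -3.06] F [0.46 0.2  0.76] open 0.5344137786462018 t 14.9
shift [ 0. -0.  0.]
turn -0.001507928490758069
shift after turn [ 0. -0.  0.]
```

```bash
python3 -m inch '[[[0,0,0],0,-0.02],[[0,0,0],0,-0.02],[[0,0,0],0,-0.02],[[0,0,-0.1],0,-0.02],[[0,0,-0.2],0,-0.02],[[0,0,-0.3],0,-0.02],[[0,0,-0.3],0,-0.02],[[0,0,-0.1],0,-0.02],[[0,0,0],0,-0.02],[[0,0,0],0,-0.02]]'
python3 - <<'E'
from h import *
w=cam('wrist');s=cam('scene')
a=s['pixels'][150:330,220:400,::-1];b=w['pixels'][:,:,::-1]
im=np.zeros((420,780,3),np.uint8);im[:315,:420]=cv2.resize(b,(420,315));im[:360,420:780]=cv2.resize(a,(360,360));cv2.imwrite('pics/c4.png',im)
for k in('disc_fixed','disc_moving','grips'):
    print(k,[(n,np.array(r[0]['centre']),r[0]['score']) for n,p in(('w',w),('s',s)) for r in[eyes.spot_point(k,p)] if r])
T=np.array(env.state()['eef_pos']);
for z in (70,82,94): print(proj(s,[595.2,-107.2,T[2]+z-82+19]))
plan([440,137,100],np.pi)
E
```

```text
t: 16.15
eef_pos: [475.3, -117.1, 82.8]
tcp_rot: [3.141, -0.001, -3.063]
ft_force: [-0.1, -0.1, -1.4]
opening: 0.513
grip_force: 4.9
disc_fixed [('s', array([225.6, 335.6]), 0.65)]
disc_moving [('s', array([227.8, 346.4]), 0.64)]
grips [('s', array([243.6, 321.2]), 0.88)]
[231.45 341.34]
[227.46 341.68]
[223.44 342.01]
tcp [ 475.48 -117.15   83.05] rot [ 3.14 -0.   -3.06] F [ 0.34 -0.15 -1.27] open 0.5085840745635237 t 16.55
shift [ 0.26  4.27 -0.28]
turn 0.8967104033943949
shift after turn [ 0.59  4.24 -0.28]
```

View pics/c4.png

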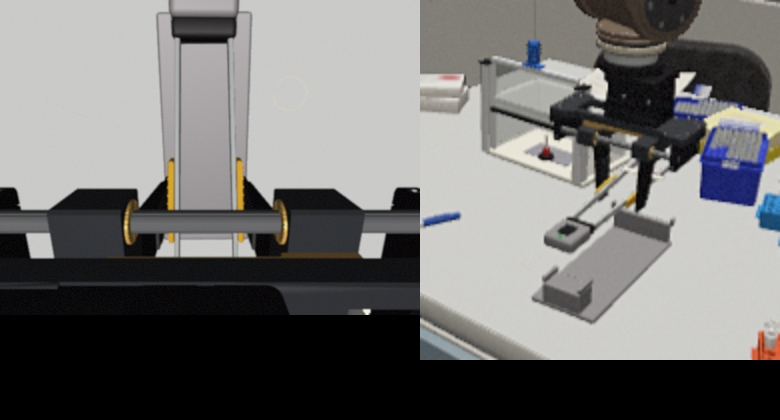

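Tweezers are held level, clear of the cradle (heel at about (268,293) in the scene picture, discs at about (227,341)).

```bash
python3 - <<'E'
from h import *
s=cam('scene')
a=s['pixels'][165:245,243:333,::-1];cv2.imwrite('pics/c5.png',cv2.resize(a,None,fx=7,fy=7,interpolation=2))
for k in('probe_head','probe','guard','sash_grip'):
    print(k,eyes.spot_point(k,s)[:1])
    
def g(x,y,z): return proj(s,[615+x+66,137.3+y,z])
for n,q in dict(head=(-30,0,50),chLt=(-66,92,165),chRt=(-66,-92,165),chRfoot=(-66,-92,0),chLfoot=(-66,92,0),baseBR=(67,-102,0),grip=(-66,0,213),gripTop=(-66,0,229)).items(): 
    p=g(*q);print(n,p,'crop',(p[1]-243)*7,(p[0]-165)*7)
E
```

```text
probe_head [{'centre': [214.5, 282.2], 'score': 0.59}]
probe [{'centre': [245.3, 320.4], 'score': 0.72}]
guard [{'centre': [228.9, 285.8], 'score': 0.96}]
sash_grip [{'centre': [171.4, 274.2], 'score': 0.64}]
head [216.74 282.95] crop 279.6319534334458 362.1551701657513
chLt [179.52 253.85] crop 75.96406969855062 101.62848526664865
chRt [191.89 301.08] crop 406.59359251827584 188.21617191204822
chRfoot [242.57 299.12] crop 392.8402628966264 543.0037717228097
chLfoot [226.84 254.31] crop 79.13938211867278 432.9144875934501
baseBR [229.72 324.9 ] crop 573.2743983158073 453.06902298215675
grip [170.22 276.66] crop 235.6509564379586 36.52994460394177
gripTop [165.04 276.73] crop 236.1369719027876 0.2765249717926679
```

View pics/c5.png

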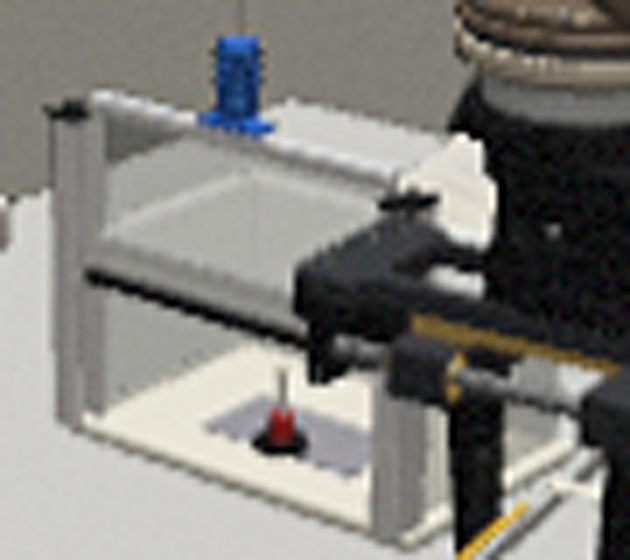

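```bash
python3 -m inch '[[[0.1,0,0],0.3,-0.02],[[0.15,0,0],0.3,-0.02],[[0.15,0.05,0],0.3,-0.02],[[0.1,0.15,0],0,-0.02],[[0.05,0.25,0],0,-0.02],[[0,0.3,0],0,-0.02],[[0,0.3,0],0,-0.02],[[0,0.3,0],0,-0.02],[[0,0.3,0],0,-0.02],[[0,0.3,0],0,-0.02]]'; python3 -m inch '[[[0,0.3,0],0,-0.02],[[0,0.3,0],0,-0.02],[[0,0.3,0],0,-0.02],[[0,0.3,0],0,-0.02],[[0,0.3,0],0,-0.02],[[0,0.3,0],0,-0.02],[[0,0.2,0],0,-0.02],[[0,0.1,0],0,-0.02],[[0,0,0],0,-0.02],[[0,0,0],0,-0.02]]'
python3 - <<'E'
from h import *
s=cam('scene');t=cam('top');save(s,'s6');save(t,'t6')
T=np.array(env.state()['eef_pos'])
for n,p in(('s',s),('t',t)):
  for k,q in(('disc_fixed',(120,18,19)),('disc_moving',(120,-18,19)),('grips',(0,0,19))):
    r=eyes.spot_point(k,p);print(n,k,r and (np.array(r[0]['centre']),r[0]['score']),'pred',proj(p,T+q))
r=eyes.spot_point('probe_head',t);print(r,proj(t,[651,137.3,50])); r=eyes.spot_point('probe',t);print(r,proj(t,[651,137.3,10]))
im=t['pixels'].astype(int);m=(im[:,:,0]>im[:,:,1]+25);m[:150]=0;m[190:]=0;m[:,:230]=0;m[:,270:]=0
rr,cc=np.nonzero(m);print('red',len(rr),rr.mean(),cc.mean(),atz(t,(rr.mean(),cc.mean()),24))
plan([440,137.3,31],np.pi)
E
```

```text
t: 18.05
eef_pos: [442.3, 0.2, 83.3]
tcp_rot: [3.141, 0.0, -3.141]
ft_force: [0.1, -0.5, -0.4]
opening: 0.509
grip_force: 4.9
t: 19.3
eef_pos: [442.5, 124.4, 83.2]
tcp_rot: [3.142, -0.0, 3.141]
ft_force: [-0.3, -0.2, -1.4]
opening: 0.509
grip_force: 4.9
s disc_fixed (array([210.1, 261.6]), 0.75) pred [208.98 264.11]
s disc_moving (array([210.8, 274.1]), 0.75) pred [211.86 273.37]
s grips (array([224.8, 241.6]), 0.82) pred [222.61 241.15]
t disc_fixed [] pred [201.78 244.4 ]
t disc_moving (array([205.4, 257.3]), 0.56) pred [201.58 255.45]
t grips [] pred [238.59 250.38]
[{'centre': [200.9, 243.3], 'score': 0.26}] [177.47 247.07]
[] [179.35 248.12]
red 0 nan nan [nan nan nan]
tcp [442.56 124.61  83.22] rot [3.14 0.   3.14] F [ 0.24 -0.22 -0.64] open 0.5132716843363762 t 19.8
shift [0.04 0.21 0.87]
turn -0.004423636741381348
shift after turn [0.04 0.21 0.87]<stdin>:9: RuntimeWarning: Mean of empty slice.
  ret = ret.dtype.type(ret / rcount)
```

```bash
python3 -m inch '[[[0,0.1,0.1],0,-0.02],[[0,0.11,0.2],0,-0.02],[[0,0,0.25],0,-0.02],[[0,0,0.2],0,-0.02],[[0,0,0.12],0,-0.02],[[0,0,0],0,-0.02],[[-0.1,0,0],0,-0.02],[[-0.15,0,0],0,-0.02],[[-0.15,0,0],0,-0.02],[[-0.15,0,0],0,-0.02]]'; python3 -m inch '[[[-0.15,0,0],0,-0.02],[[-0.15,0,0],0,-0.02],[[-0.15,0,0],0,-0.02],[[-0.15,0,0],0,-0.02],[[-0.15,0,0],0,-0.02],[[-0.1,0,0],0,-0.02],[[-0.07,0,0],0,-0.02],[[0,0,0],0,-0.02],[[0,0,0],0,-0.02],[[0,0,0],0,-0.02]]'
python3 - <<'E'
from h import *
s=cam('scene');t=cam('top');save(s,'s7');save(t,'t7')
T=np.array(env.state()['eef_pos'])
for n,p in(('s',s),('t',t)):
  for k,q in(('disc_fixed',(120,18,19)),('disc_moving',(120,-18,19)),('probe_head',(120,0,19))):
    r=eyes.spot_point(k,p);print(n,k,r and (np.array(r[0]['centre']),r[0]['score']),'pred',proj(p,T+q))
a=s['pixels'][180:245,240:320,::-1];b=t['pixels'][150:230,210:290,::-1]
im=np.zeros((400,790,3),np.uint8);im[:320,:394]=cv2.resize(a,(394,320),interpolation=2);im[:390,400:790]=np.clip(cv2.resize(b,(390,390),interpolation=2)*1.6,0,255);cv2.imwrite('pics/c7.png',im)
plan([531,137.3,31],np.pi)
E
```

```text
t: 21.05
eef_pos: [476.4, 137.2, 31.2]
tcp_rot: [3.141, 0.001, 3.141]
ft_force: [0.1, 0.4, -0.4]
opening: 0.511
grip_force: 4.9
t: 22.3
eef_pos: [530.5, 137.3, 31.1]
tcp_rot: [3.142, -0.0, 3.141]
ft_force: [1.0, 0.4, 0.0]
opening: 0.513
grip_force: 4.9
s disc_fixed (array([214.3, 278.2]), 0.9) pred [215.37 278.52]
s disc_moving (array([219. , 285.3]), 0.59) pred [218.15 287.33]
s probe_head [] pred [216.75 282.89]
t disc_fixed [] pred [177.66 241.78]
t disc_moving [] pred [177.46 252.38]
t probe_head [] pred [177.56 247.08]
tcp [530.77 137.25  31.04] rot [3.14 0.   3.14] F [-0.46 -0.26 -0.3 ] open 0.5125812599800715 t 22.7
shift [-0.  0.  0.]
turn -0.00329963859333776
shift after turn [-0.  0.  0.]
```

View pics/c7.png

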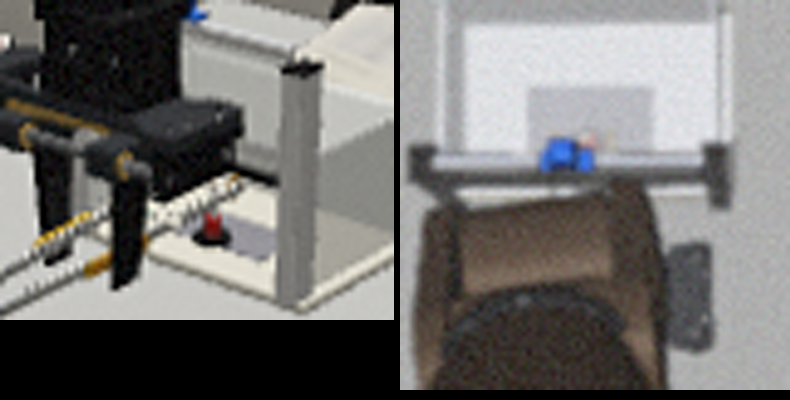

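Scene: right-hand disc near (216,289), probe foot near (226,283), nothing touching. Top: probe red at about (179,248.6) behind the handle, right disc brass at about (179,252). I'll measure this more finely with averaged frames.

```bash
python3 - <<'E'
from h import *
F=[cam('top') for _ in range(8)];t=F[0];A=np.mean([f['pixels'].astype(float) for f in F],0)
S=[cam('scene') for _ in range(8)];s=S[0];B=np.mean([f['pixels'].astype(float) for f in S],0)
np.savez('avg.npz',A=A,B=B)
T=env.state()['eef_pos'];print(T)
np.set_printoptions(linewidth=250)
print('top R-B rows174-183 cols 240-258');print((A[172:185,238:260,0]-A[172:185,238:260,2]).astype(int))
print('top R-G');print((A[172:185,238:260,0]-A[172:185,238:260,1]).astype(int))
for n,q in dict(head=(651,137.3,50),foot28=(651,137.3,24),dm=np.array(T)+(120,-20,27),df=np.array(T)+(120,20,27),gripT=(615,137.3,230)).items(): print(n,proj(t,q)-[172,238],proj(s,q))
a=np.clip(B[190:240,262:302,::-1],0,255).astype(np.uint8);b=np.clip(A[165:195,230:265,::-1]*1.5,0,255).astype(np.uint8)
im=np.zeros((500,790,3),np.uint8);im[:500,:400]=cv2.resize(a,(400,500),interpolation=2);im[:330,405:790]=cv2.resize(b,(385,330),interpolation=2);cv2.imwrite('pics/c8.png',im)
E
```

```text
[530.75 137.24  31.04]
top R-B rows174-183 cols 240-258
[[  -5   -4   -4   -5   -4   -4   -4   -5   -3   -4   -5   -3   -3   -5   -5   -3   -4   -4   -4   -4   -3   -4]
 [  -4   -4   -4   -4   -4   -4   -3   -3   -3   -4   -4   -5   -4   -4   -4   -5   -4   -4   -3   -5   -5   -5]
 [  -4   -3   -5   -4   -4   -4   -4   -4   -4   -4   -5   -4   -5   -4   -4   -4   -5   -4   -4   -4   -4   -3]
 [  -5   -4   -4   -3   -4   -5   -5   -4   -4   -3   -4   -4   -4   -4   -3   -2   -4   -3   -4   -4   -4   -5]
 [  -3   -4   -1    2   -1   -3   -2   -2   -4   -2   -3   -2   -3   -3    0    3   -1   -4   -4   -4   -5   -4]
 [  -3   -3    0    5    0   -4   -7   -6   -1    1    3    5    0   -2    2    6    0   -5   -4   -4   -5   -4]
 [  -4   -4  -16  -26  -33  -38  -37  -21   -1    8   10   16    5    0    6    7    0   -4   -4   -5   -5   -4]
 [  -2   -7  -38  -80  -93  -95  -88  -50   -1   16   15   17    6    0    5    7    0   -4   -5   -3   -4   -3]
 [  -6  -25  -56  -94 -106 -106 -100  -62  -26  -23  -21   -2    1    0    2    4    0   -2   -4   -3   -4   -4]
 [ -19  -59  -82  -99 -104 
[... 1081 characters left out ...]
 -8 -23 -29 -29 -27 -13   5  15  17  19   8   0   1   2   1   0  -1   1  -1   0]
 [ -1  -6 -16 -30 -36 -36 -34 -18  -3   1   3   8   4   0   1   2   0   0   0   0   0   0]
 [ -5 -17 -25 -33 -36 -35 -33 -20 -19 -29 -28 -10  -1  -1   0   0  -1  -1  -1   0  -1   0]
 [ -6 -25 -31 -32 -33 -35 -30 -19 -21 -34 -37 -15  -3  -4  -3  -3  -2  -3  -4  -4  -2  -2]
 [ -9 -26 -26 -20 -18 -18 -17 -15 -20 -34 -36 -16  -1  -1  -3  -2  -2  -2  -3  -3  -3  -2]
 [ -6 -22 -19  -6  -3  -3  -5  -7 -17 -26 -27 -13  -1   0   0   0   0  -1  -1   0   0  -1]]
head [5.47 9.07] [216.74 282.95]
foot28 [6.7  9.76] [224.1 282.8]
dm [ 5.04 14.79] [216.   287.92]
df [5.26 2.95] [212.95 278.09]
gripT [7.53 3.66] [164.71 276.74]
```

View pics/c8.png

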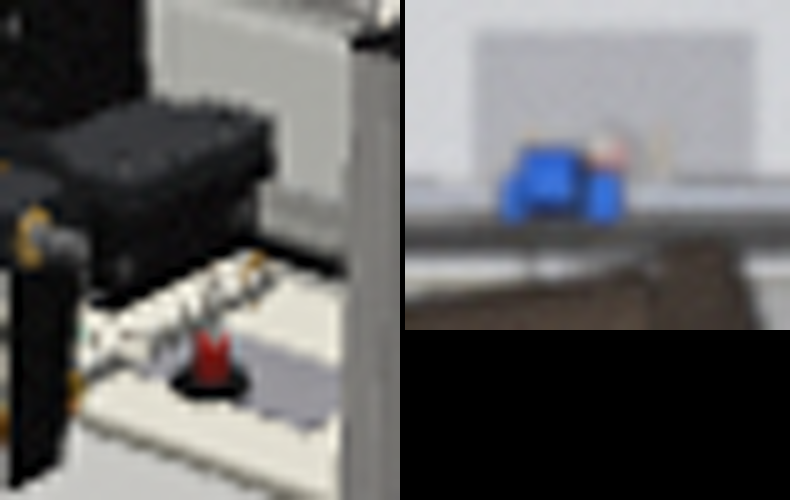

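Top (averaged): both brass discs show at columns 241 and 253, the probe's red part at about 248.3. Scene: brass disc at (216,287.8), probe foot at about (228,283). The discs are where predicted; the probe may lie 1 to 2 mm to the right, so I'll refine that.

```bash
python3 - <<'E'
from h import *
np.set_printoptions(linewidth=250)
d=np.load('avg.npz');A,B=d['A'],d['B']
s=cam('scene');t=cam('top')
print('top luma rows170-181 cols238-259');print(A[170:182,238:260].mean(2).astype(int))
print('scene luma rows 220-232, cols 274-294');print(B[218:233,274:294].mean(2).astype(int))
R=B[218:233,274:294,0]-B[218:233,274:294,1];print(R.astype(int))
R=np.clip(R-15,0,None);rr,cc=np.mgrid[218:233,274:294];print('red c',(R*rr).sum()/R.sum(),(R*cc).sum()/R.sum())
for y in(137.3,135.3):
  for x in (649,651): print(x,y,[proj(s,[x,y,z]) for z in(10,12,20,28)], proj(t,[x,y,12]),proj(t,[x,y,50]))
E
```

```text
top luma rows170-181 cols238-259
[[118 118 119 118 119 119 119 118 118 117 119 118 117 117 117 117 117 118 118 117 117 117]
 [117 116 119 118 119 119 118 118 118 117 118 118 118 117 118 118 117 118 119 117 117 118]
 [118 117 118 118 118 119 118 118 116 117 116 117 118 116 119 117 117 118 116 118 118 118]
 [118 117 117 118 118 117 118 117 118 118 118 117 118 117 117 117 118 116 116 118 119 118]
 [117 118 117 116 119 117 118 119 117 116 119 118 117 118 118 117 117 118 118 119 117 116]
 [118 118 119 117 117 119 120 117 118 116 114 115 117 119 118 117 116 117 118 118 118 117]
 [118 118 118 118 117 118 118 117 116 114 110 109 112 116 115 115 115 116 117 119 117 117]
 [118 117 114 109 111 111 111 110 110 118 115 107 105 110 113 113 115 115 118 116 117 117]
 [118 114  98  85  86  87  87  89  98 119 118 108 103 105 112 112 114 117 118 119 118 118]
 [117 112  90  79  77  78  76  64  69  95 102 100 102 104 108 111 114 118 118 117 118 118]
 [111 101  83  80  81  83  78  55  51  71  80  84  96 104 107 113 108 110 110 112 110 111]
 [102  90  75  79  85  87  81  57  54  78  82  83 101 107 111 113 
[... 2469 characters left out ...]
0]
 [  2   3   3   3   3   3   3   3   3   3   3   3   3   3   3   3   3   1   1   2]]
red c 225.16298379536627 282.719833935985
649 137.3 [array([228.22, 282.34]), array([227.66, 282.35]), array([225.42, 282.4 ]), array([223.17, 282.44])] [179.83 248.07] [178.05 247.08]
651 137.3 [array([228.02, 282.71]), array([227.47, 282.73]), array([225.23, 282.77]), array([222.98, 282.82])] [179.26 248.07] [177.47 247.07]
649 135.3 [array([228.38, 282.82]), array([227.82, 282.84]), array([225.58, 282.88]), array([223.33, 282.93])] [179.82 248.65] [178.04 247.67]
651 135.3 [array([228.19, 283.2 ]), array([227.63, 283.21]), array([225.39, 283.26]), array([223.14, 283.31])] [179.25 248.64] [177.46 247.66]
```

Both views put the probe head within about 1 mm of midway, level with the discs in x. I'll make a small sideways trim and squeeze gradually.

```bash
python3 -m inch '[[[0,-0.01,0],0,-0.02],[[0,0,0],0,0.02],[[0,0,0],0,0.05],[[0,0,0],0,0.08],[[0,0,0],0,0.1],[[0,0,0],0,0.12],[[0,0,0],0,0.14],[[0,0,0],0,0.15],[[0,0,0],0,0.158],[[0,0,0],0,0.158]]'; python3 -m inch '[[[0,0,0],0,0.158],[[0,0,0],0,0.158],[[0,0,0],0,0.158],[[0,0,0],0,0.158],[[0,0,0],0,0.158],[[0,0,0],0,0.158],[[0,0,0],0,0.158],[[0,0,0],0,0.158],[[0,0,0],0,0.158],[[0,0,0],0,0.158]]'
python3 - <<'E'
from h import *
F=[cam('wrist') for _ in range(6)];A=np.mean([f['pixels'].astype(float) for f in F],0);w=F[0]
S=[cam('scene') for _ in range(6)];B=np.mean([f['pixels'].astype(float) for f in S],0)
print([round(env.state()['opening'],4) for _ in range(1)])
a=A[180:280,220:330,::-1].astype(np.uint8);b=B[190:240,255:305,::-1].astype(np.uint8)
im=np.zeros((400,790,3),np.uint8);im[:400,:440]=cv2.resize(a,(440,400),interpolation=2);im[:340,445:785]=cv2.resize(b,(340,340),interpolation=2);cv2.imwrite('pics/c9.png',im)
T=np.array(env.state()['eef_pos']);print(T,proj(w,T+[65,0,19]),proj(w,T+[40,0,19]),proj(S[0],T+[120,-11.5,19]),proj(S[0],T+[120,11.5,19]))
E
```

```text
t: 24.85
eef_pos: [530.7, 136.6, 31.0]
tcp_rot: [3.142, 0.0, 3.141]
ft_force: [-0.0, -0.2, -0.4]
opening: 0.424
grip_force: 7.8
t: 26.1
eef_pos: [530.7, 136.6, 31.0]
tcp_rot: [3.142, 0.0, 3.141]
ft_force: [-0.5, 0.7, -0.2]
opening: 0.42
grip_force: 7.8
[0.4234]
[530.75 136.64  31.04] [379.69 273.7 ] [339.05 273.71] [217.69 285.89] [215.91 280.26]
```

View pics/c9.png

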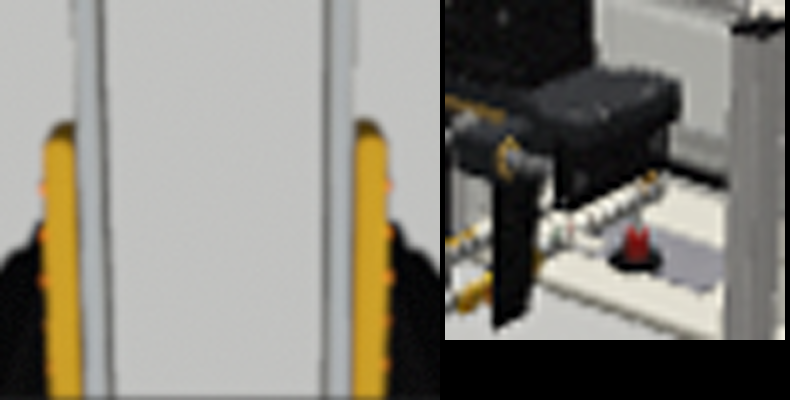

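Wrist crop: the arms look parallel between the grips (grips at columns about 230–240 and 308–317). Scene crop: the discs are inside over the probe, clear of it. I'll check the closing angle numerically.

```bash
python3 - <<'E'
from h import *
F=[cam('wrist') for _ in range(8)];w=F[0];A=np.mean([f['pixels'].astype(float) for f in F],0)
G=A.mean(2);Y=A[:,:,0]-A[:,:,2]
L={k:[] for k in('yl','yr','al','ar')}
for r in range(216,270):
    y=np.clip(Y[r,215:332]-40,0,None);c=np.arange(215,332)
    for n,m in(('yl',c<270),('yr',c>275)):
        if y[m].sum()>50:L[n].append((r,(y*c)[m].sum()/y[m].sum()))
for r in range(130,212):
    bg=np.median(G[r,255:295]);d=np.clip(bg-G[r]-6,0,None);c=np.arange(560)
    for n,m in(('al',(c>225)&(c<258)),('ar',(c>288)&(c<322))):
        if d[m].sum()>10:L[n].append((r,(d*c)[m].sum()/d[m].sum()))
for n,q in L.items():
    P=np.array([atz(w,p,56 if n[0]=='y' else 53)[:2] for p in q]);k=np.polyfit(P[:,0],P[:,1],1)
    res=P[:,1]-np.polyval(k,P[:,0]);print(n,len(P),'slope',k[0],'y at grips',np.polyval(k,530.7),'rms',res.std())
print(env.state()['opening'],env.state()['eef_pos'],env.state()['grip_force'],env.state()['t'])
E
```

```text
yl 54 slope -0.006740576910142386 y at grips 118.6108871324362 rms 0.1183334995401563
yr 54 slope 0.025145529179187245 y at grips 154.77602793057548 rms 0.129364705549327
al 82 slope -0.002529027285036785 y at grips 122.58310383745693 rms 0.34062796197495543
ar 82 slope 0.02223113056145292 y at grips 150.94096041623519 rms 0.4346481330038871
0.4215437579491186 [530.75 136.65  31.04] 7.793143540620804 27.1
```

```bash
Z='x'; python3 -m inch '[[[0,0,0],0,0.164],[[0,0,0],0,0.164],[[0,0,0],0,0.164],[[0,0,0],0,0.164],[[0,0,0],0,0.164],[[0,0,0],0,0.164],[[0,0,0],0,0.164],[[0,0,0],0,0.164],[[0,0,0],0,0.164],[[0,0,0],0,0.164]]' | tail -2
python3 - <<'E'
from h import *
np.set_printoptions(linewidth=250)
F=[cam('top') for _ in range(8)];t=F[0];A=np.mean([f['pixels'].astype(float) for f in F],0)
T=np.array(env.state()['eef_pos']);print(T,env.state()['opening'])
print((A[172:182,238:256,0]-A[172:182,238:256,2]).astype(int));print(A[172:182,238:256].mean(2).astype(int))
for q in((120,11.5,25),(120,-11.5,25)):print(proj(t,T+q)-[172,238])
F=[cam('scene') for _ in range(8)];s=F[0];B=np.mean([f['pixels'].astype(float) for f in F],0)
D=B[:,:,0]-B[:,:,2];D=np.clip(D[211:221,281:292]-25,0,None);rr,cc=np.mgrid[211:221,281:292];print(D.astype(int));print('disc',(D*rr).sum()/D.sum(),(D*cc).sum()/D.sum(),proj(s,T+[120,-11.5,19]),proj(s,T+[120,-11.5,27]))
d=np.load('avg.npz')['B'];D=d[:,:,0]-d[:,:,2];D=np.clip(D[211:221,281:292]-25,0,None);print('before',(D*rr).sum()/D.sum(),(D*cc).sum()/D.sum(),proj(s,[650.75,137.24-20,50]))
E
```

```text
opening: 0.419
grip_force: 7.9
[530.76 136.67  31.03] 0.418929220810075
[[  -4   -4   -3   -4   -4   -3   -4   -2   -4   -4   -5   -4   -4   -4   -4   -4   -4   -5]
 [  -4   -4   -4   -4   -4   -4   -5   -5   -5   -4   -4   -4   -4   -4   -5   -5   -4   -4]
 [  -4   -3   -3   -5   -3   -4   -5   -5   -3   -4   -4   -4   -4   -4   -4   -4   -4   -4]
 [  -3   -4   -4   -5   -3   -3   -3   -4   -4   -3   -4   -4   -2   -4   -4   -4   -5   -5]
 [  -4   -3   -3   -3   -2    0    1   -2   -3   -3   -2    0    3    0   -3   -4   -3   -4]
 [  -3   -3   -5   -5   -4    2    1   -3   -1    0    3    8   12    2   -3   -4   -4   -3]
 [  -2   -4  -17  -33  -35  -33  -30  -18   -1    7   10   19   15    2   -4   -4   -4   -3]
 [  -2   -7  -37  -81  -93  -95  -88  -50   -2   14   15   22   16    1   -3   -4   -4   -4]
 [  -5  -24  -55  -94 -106 -105 -101  -62  -24  -24  -23    0    7    1   -2   -3   -3   -3]
 [ -18  -61  -81 -100 -106 -104  -98  -64  -58  -85  -87  -41   -6   -2   -3   -3   -5   -4]]
[[117 117 118 118 118 120 118 118 118 118 117 119 117 117 116 118 118 117]
 [116 117 118 118 119 
[... 472 characters left out ...]
0 101 108 114 111 114 118 117]
 [112 101  81  78  80  84  78  55  51  72  79  86 103 114 111 113 111 110]
 [101  88  74  78  82  87  83  57  56  75  80  84 102 114 114 112 101  99]]
[5.3 5.7]
[ 5.18 12.5 ]
[[ 0  0  0  0  0  0  0  0  0  0  0]
 [ 0  0  0  0  0  0  0  0  0  0  0]
 [ 0  0  0  0  0  0  0  0  0  0  0]
 [ 0  0  0  0  0  0  0  0  0  0  0]
 [ 0  0  0  0 40  0  0  0  0  0  0]
 [ 0  0  0 34 30  0  0  0  0  0  0]
 [ 0  0  2 19  0  0  0  0  0  0  0]
 [ 0  0  0  3  0  0  0  0  0  0  0]
 [ 0  0  0  0  0  0  0  0  0  0  0]
 [ 0  0  0  0  0  0  0  0  0  0  0]]
disc 215.91722169362512 284.5185537583254 [217.69 285.89] [215.39 285.95]
before 216.09192439862542 286.7697594501718 [218.32 287.86]
```

Discs show at columns 243.5 and 250, and the head at about 247.3. All the views put the discs about 1 mm left of the head, so I'll trim 1.2 mm to the right and hold.

```bash
python3 -m inch '[[[0,-0.01,0],0,0.164],[[0,-0.01,0],0,0.164],[[0,0,0],0,0.164],[[0,0,0],0,0.164],[[0,0,0],0,0.164],[[0,0,0],0,0.164],[[0,0,0],0,0.164],[[0,0,0],0,0.164],[[0,0,0],0,0.164],[[0,0,0],0,0.164]]'; python3 -m inch '[[[0,0,0],0,0.164],[[0,0,0],0,0.164],[[0,0,0],0,0.164],[[0,0,0],0,0.164],[[0,0,0],0,0.164],[[0,0,0],0,0.164],[[0,0,0],0,0.164],[[0,0,0],0,0.164],[[0,0,0],0,0.164],[[0,0,0],0,0.164]]'; python3 -m inch '[[[0,0,0],0,0.164],[[0,0,0],0,0.164],[[0,0,0],0,0.164],[[0,0,0],0,0.164],[[0,0,0],0,0.164],[[0,0,0],0,0.164],[[0,0,0],0,0.164],[[0,0,0],0,0.164],[[0,0,0],0,0.164],[[0,0,0],0,0.164]]'; python3 -m inch '[[[0,0,0],0,0.164],[[0,0,0],0,0.164],[[0,0,0],0,0.164],[[0,0,0],0,0.164],[[0,0,0],0,0.164],[[0,0,0],0,0.164],[[0,0,0],0,0.164],[[0,0,0],0,0.164],[[0,0,0],0,0.164],[[0,0,0],0,0.164]]' && python3 -c "
from cell import env
print(env.job_done())"
```

```text
t: 30.4
eef_pos: [530.7, 135.5, 31.0]
tcp_rot: [3.141, -0.0, 3.141]
ft_force: [-0.1, -0.8, -0.6]
opening: 0.42
grip_force: 7.9
t: 31.65
eef_pos: [530.8, 135.4, 31.0]
tcp_rot: [3.142, 0.0, 3.141]
ft_force: [0.4, 0.2, 0.2]
opening: 0.416
grip_force: 7.9
t: 32.9
eef_pos: [530.7, 135.4, 31.0]
tcp_rot: [3.142, 0.0, 3.141]
ft_force: [0.5, 0.1, -1.2]
opening: 0.418
grip_force: 7.9
t: 34.15
eef_pos: [530.7, 135.5, 31.0]
tcp_rot: [3.142, 0.0, 3.141]
ft_force: [0.4, -0.4, -0.6]
opening: 0.418
grip_force: 7.9
the job is handed in; nothing more can be done
None
```

I raised the sash to its stop, put the tweezers around the probe head at about a 20 mm gap, held for over 3 s and handed in at 34 s still holding; the gap comes from finger opening and grip force (red pointer out of view), and centring on the probe is good to about 1–2 mm.

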